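# Open the red tool case past its safety catch

## Task

Open the red tool case: reach down through the gap behind the top of its door, hold the yellow safety catch down and pull the door towards the robot until it stands at least 45 degrees open, then let go so that the catch springs back up. Do not open the look-alike blue case.

Things in the scene. Friction and masses are not known exactly. Their poses are not given: they have to be found in the camera images.
- red_press (a point): Top centre of the RED case's yellow catch pad when up (point fixed to the case; its axes: x to the case's back, y along the door, z up). Case 150 (x) x 170 (y) x 120 mm, fixed, yaw up to 17 deg. Pad 46 (x) x 70 (y) mm, 25 mm below the rim, in a gap open from above: door's inner face 27 mm to -x, roof edge 27 mm to +x. A hook lies 35-55 mm to -y: keep fingers within 30 mm along y.
- red_catch (a joint): How far that catch is pressed straight down, m: 0 up, 0.016 bottomed. Sprung, 1.5 N at first, 5.5 N at the bottom; springs up when let go. Pressed over 7 mm it frees the door: press about 11 mm and keep it down as the door starts to move. The roof carries only a flat black handle 10 mm high: keep the gripper's body 15 mm above the rim.
- red_door (a joint): Opening of the red case's door, rad: 0 shut (0.015 play while caught), stop at 1.9. Upright panel 10 mm thick, 170 wide, 116 high, no handle, top 2 mm below the rim; vertical hinge 27 mm to -x and 105 mm to +y of red_press. Swings out to -x: push its inner face that way with closed fingertips in the gap. Light friction; stays where left.
- blue_door (a joint): Opening of the door of the BLUE case, the same build and size as the red one, standing beside it (either side, centres 210 to 340 mm apart), in rad, 0 shut. Leave it shut.
Mind the look-alikes: they are no part of the job. What is meant by the part that bears red_press is not turquoise, and is the larger of those in its own colour.

How it is judged:
By the outcome, as a careful person would: the job done as asked, in the order asked, and still so for the second after the job is handed in, with the robot touching nothing.
It also fails if it takes over 38 s, if anything falls off the work surface, if the arm or the gripper's body presses on something with over 40 N, if the wrist force passes 120 N, or if a joint passes its speed limit or range.

## Robot

A 6-joint arm with a two-finger parallel gripper is mounted at the origin on the work surface. World frame = base frame: x ahead of the robot, y to its left, z up, the work surface at z = 0. Lengths are in m, angles in rad, forces in N, time in s.
With the tool pointing down it reaches from about 0.375 to 0.9 m from the base axis. Payload 3.1 kg.
Tool frame: the origin (TCP) lies at the very end of the fingers, on their centre line; the grasp point (between the pads) lies 19 mm behind it; z points along the fingers, y is the direction in which the jaws open and shut (so a half turn about z gives the same grasp; the last joint's range is limited). The gripper opens to 87 mm and grips with 3 to 60 N. Pads are 19 mm wide; open, the fingers measure 117 mm over their backs; the gripper's body (75 mm by 190 mm) begins 51 mm behind the grasp point.
Start: joints at [0.99, 0.527, 1.433, -0, 1.181, -0.178], TCP at [0.245, 0.575, 0.223] pointing down, gripper open.
Joint ranges: [-3.08, 3.08], [-0.75, 2.2], [0.22, 2.44], [-1.43, 4.57], [0, 2.65], [-2.85, 2.85]. Speed limits (rad/s): [2.79, 2.79, 3.14, 3.14, 3.14, 3.14].

## Interface

Orientations are given as a unit quaternion [x, y, z, w].
In Python, from rig import robot gives the robot as it stands. The module is installed in compiled form; this text tells all that it offers.
- The arm moves only by the tool send_rows, never from a script. Its argument "deltas" is a list of rows, each an object of numbers: "tx", "ty", "tz": the shift along the tool's x, y, z in cm; "rx", "ry", "rz": the turn, a rotation vector about the tool's x, y, z in rad. A call has 1 to 5 rows; each row is the pose to reach, as a shift and turn from the pose commanded when the call began, along the tool's axes at that moment; what a row does not reach only later rows make up. A row lasts 1/12 s, in which the tool goes at most 41.7 mm and 7.16 degrees, less where a joint would pass 70% of its speed; a pose out of reach is approached as far as the arm can. A call with a gripper value outside its range is refused whole. "claw" is the finger opening in cm, from 0 to 8.7, set as the call begins (left out, the last holds). The fingers move at their own pace and stop on an object; "squeeze" is the grip in N (left out, the last holds). Time passes only in rows, so rows that repeat a pose let the fingers close. It gives the time, the measured TCP pose, the force and the opening at its end, in the units of the state.
- robot.get_obs(): the state, without advancing time (a new reading comes with each control period).
- robot.camera(name): name is "side" or "top"; returns a dict with "color" (400x640x3 uint8, red, green, blue), "z_map" (400x640 float32, m along the optical axis (not along the pixel's ray), 0 where there is no reading), "intrinsics" (3x3 intrinsics, pixels), "distortion" ([k1, k2, p1, p2, k3] as OpenCV has them; the pictures are not rectified), "R" (3x3) and "t" (3): a world point X has camera coordinates R X + t. Camera axes: x right, y down, z forward; pixel columns grow to the right and rows downward; lengths in m; the calibration is good to about 2 mm. A picture is of the moment at which its call begins.
- robot.hand_in(): hands the job in, once; it reports no verdict.
Trained networks look in the newest picture that a camera, given by its name, has taken for a name from the list of things; names that differ only in an ending like _2 or _b are one class to them, and where a whole thing is asked for, a point or a joint stands for the part that bears it (a point fixed in the world has none). Each returns a list of dicts, best first, with "p" (0 to 1); they miss things now and then, are a little off and sometimes report something else, mostly with a low value. They report only what shows in the picture. A call takes as long as a camera call. They do not tell look-alikes from the thing itself.
- robot.outline_of(label, camera): "pixels" (400x640 bool, what is visible of it) and "xy" ([column, row] in pixels, amid what is visible of it).
- robot.tip_of(label, camera): "xy" ([column, row] in pixels: a listed point, or the origin of a listed thing).
The state is a dict: "time": time; "q": joint angles; "joint_velocities": joint speeds; "joint_torque": joint torques, N m; "position": TCP position; "tool_rot": TCP orientation; "ft_force": force on the tool from outside, world axes, zero at the start; "moment": the same for the moment, N m; "grip_width": finger opening in m.
Only numpy, scipy, OpenCV 4.12 (cv2) and the standard library are available. Lean on these libraries where they do the work, as an engineer would, in place of code of your own. Each camera call takes 0.05 s, during which the arm holds its last target.

## Working session

There is one attempt and no reset: what is moved stays moved. The work goes in short steps, Python scripts to look and compute and a tool call to move; the robot and the scene stay as the last step left them, time stands still between calls to the robot, and variables do not carry over. Pictures are saved under pics/ and viewed, and the job is handed in when it is done.

Besides the shell and the picture viewer there is one more tool, called after ">>>" as a command line: name --argument value ..., lists and objects as JSON in quotes. send_rows: Moves the arm, as the interface text tells. Its arguments: {"type":"object","properties":{"deltas":{"type":"array","items":{"type":"object","properties":{"tx":{"type":"number"},"ty":{"type":"number"},"tz":{"type":"number"},"rx":{"type":"number"},"ry":{"type":"number"},"rz":{"type":"number"}}}},"claw":{"type":"number"},"squeeze":{"type":"number"}},"required":["deltas"]}

```bash
mkdir -p pics; cat > h.py <<'E'
import numpy as np,cv2
from rig import robot
def px2w(c,xy,z=None):
    K=np.array(c["intrinsics"]);D=np.array(c["distortion"]);R=np.array(c["R"]);t=np.array(c["t"])
    u=cv2.undistortPoints(np.array([[xy]],float),K,D)[0,0]
    if z is None:
        zz=c["z_map"][int(round(xy[1])),int(round(xy[0]))]
        return R.T@(np.array([u[0],u[1],1])*zz-t)
    o=-R.T@t;d=R.T@np.array([u[0],u[1],1]); return o+d*(z-o[2])/d[2]
def w2px(c,X):
    R=np.array(c["R"]);rv=cv2.Rodrigues(R)[0]
    return cv2.projectPoints(np.array(X,float).reshape(-1,1,3),rv,np.array(c["t"],float),np.array(c["intrinsics"],float),np.array(c["distortion"],float))[0][:,0]
def cloud(c):
    K=np.array(c["intrinsics"]);D=np.array(c["distortion"]);R=np.array(c["R"]);t=np.array(c["t"])
    g=np.stack(np.meshgrid(np.arange(640),np.arange(400)),-1).reshape(-1,1,2).astype(float)
    u=cv2.undistortPoints(g,K,D)[:,0]; z=c["z_map"].reshape(-1,1)
    P=np.hstack([u*z,z]); return ((P-t)@R).reshape(400,640,3)
E
python3 - <<'E'
from h import *
for n in("top","side"):
    c=robot.camera(n); np.savez(f"pics/{n}0.npz",**c)
    cv2.imwrite(f"pics/{n}0.png",c["color"][:,:,::-1])
    for l in("red_press","red_catch","red_door","blue_door"):
        for d in robot.tip_of(l,n)[:5]:
            print(n,l,"tip",d["p"],np.round(d["xy"],1),np.round(px2w(c,d["xy"]),4))
        for d in robot.outline_of(l,n)[:5]: print(n,l,"out",d["p"],np.round(d["xy"]),d["pixels"].sum())
print(robot.get_obs())
E
```

```text
top red_press tip 0.76 [293.9 145. ] [0.603  0.0955 0.0972]
top red_press tip 0.64 [397.4 259.3] [ 0.3586 -0.1198  0.0744]
top red_press tip 0.64 [207.7 320.4] [0.2367 0.2724 0.0933]
top red_press out 0.83 [392. 243.] 4100
top red_press out 0.8 [204. 296.] 7416
top red_press out 0.65 [285. 130.] 6894Traceback (most recent call last):
  File "<stdin>", line 6, in <module>
ValueError: it knows: red_press
```

```bash
python3 - <<'E'
from h import *
for n in("side",):
    c=robot.camera(n); np.savez(f"pics/{n}0.npz",**c)
    cv2.imwrite(f"pics/{n}0.png",c["color"][:,:,::-1])
    for l in("red_press",):
        for d in robot.tip_of(l,n)[:5]:
            print(n,l,"tip",d["p"],np.round(d["xy"],1),np.round(px2w(c,d["xy"]),4))
        for d in robot.outline_of(l,n)[:5]: print(n,l,"out",d["p"],np.round(d["xy"]),d["pixels"].sum())
print(robot.get_obs())
E
```

```text
side red_press tip 0.91 [393.6 195. ] [0.6008 0.0992 0.0965]
side red_press tip 0.91 [211.9 246.8] [ 0.3515 -0.1206  0.0745]
side red_press tip 0.74 [259.3 120.8] [0.2661 0.2141 0.1221]
side red_press out 0.92 [236. 258.] 8378
side red_press out 0.81 [418. 202.] 8500
side red_press out 0.76 [282. 132.] 6712
{'time': 0.3, 'q': array([ 9.89504372e-01,  5.27875577e-01,  1.43306424e+00, -2.90257136e-05,
        1.18137579e+00, -1.78514806e-01]), 'joint_velocities': array([-7.15288302e-04, -1.39334456e-03, -3.49090772e-03, -9.33840930e-05,
       -8.44069460e-04,  2.85149225e-04]), 'joint_torque': array([ 4.64990499e-04, -4.39562774e+01, -1.76549989e+01,  6.32671849e-02,
        5.50606067e-02, -1.06077316e-04]), 'position': array([0.24484123, 0.57478862, 0.2222013 ]), 'tool_rot': array([ 2.00024618e-01,  9.79790805e-01, -3.40683304e-04, -1.21580176e-04]), 'ft_force': array([-0.66239282,  0.25670149,  0.02032036]), 'moment': array([-0.00918255,  0.04572949, -0.02471671]), 'grip_width': 0.08696307111110202}
```

View pics/top0.png

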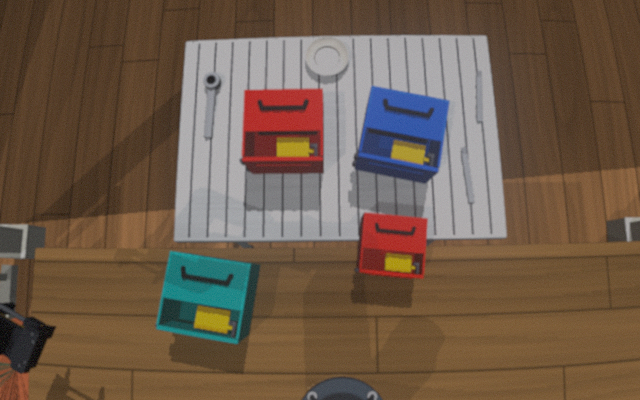

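View pics/side0.png

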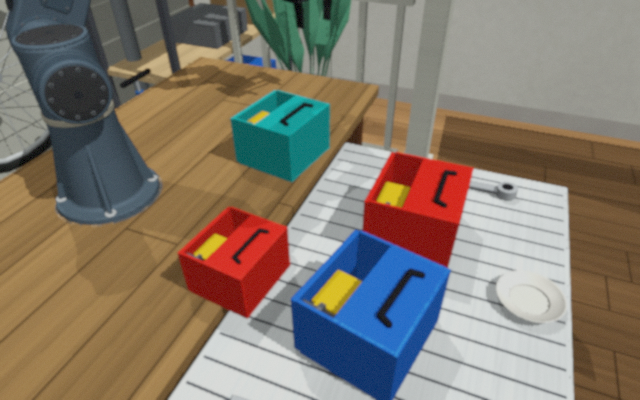

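```bash
python3 - <<'E'
from h import *
c=dict(np.load("pics/top0.npz")); 
im=c["color"][75:185,230:340,::-1]; cv2.imwrite("pics/crop1.png",cv2.resize(im,None,fx=5,fy=5,interpolation=cv2.INTER_CUBIC))
cl=[cloud(c),cloud(dict(np.load("pics/side0.npz")))]
cols=[c["color"],np.load("pics/side0.npz")["color"]]
for P,I in zip(cl,cols):
    hsv=cv2.cvtColor(I,cv2.COLOR_RGB2HSV)
    reg=(P[...,0]>.48)&(P[...,0]<.8)&(P[...,1]>-.02)&(P[...,1]<.26)
    red=((hsv[...,0]<6)|(hsv[...,0]>174))&(hsv[...,1]>150)&reg
    yel=(hsv[...,0]>20)&(hsv[...,0]<35)&(hsv[...,1]>150)&reg
    tab=reg&(P[...,2]<.05)&(hsv[...,1]<60)
    print("table z",np.median(P[tab][:,2]))
    Z=P[red]; h=np.histogram(Z[:,2],bins=np.arange(0,.15,.005)); print(h[0])
    rim=Z[(Z[:,2]>.112)]; print("rim z",np.median(rim[:,2]))
    r=cv2.minAreaRect(rim[:,:2].astype(np.float32)*1000); print("rim rect",r)
    print(cv2.boxPoints(r))
    y=P[yel]; y=y[(y[:,2]>.085)&(y[:,2]<.11)]; print("pad z",np.median(y[:,2]),cv2.minAreaRect(y[:,:2].astype(np.float32)*1000),len(y), y.mean(0))
E
```

```text
table z -0.00019812088064675816
[ 268  192    2    0    0    1    0    1    0    0    2    0    0    0
    1    0    1   19   31    7    4    9   34 1870 1430   25    1    0
    0]
rim z 0.11971273381626142
rim rect ((642.1097412109375, 117.96940612792969), (167.04440307617188, 160.2843780517578), 89.3436050415039)
[[561.0159    35.37079 ]
 [721.28986   33.534576]
 [723.20355  200.56802 ]
 [562.9296   202.40424 ]]
pad z 0.09487146499470576 ((600.427490234375, 93.51908874511719), (78.3964614868164, 39.480690002441406), 89.02949523925781) 571 [0.59947817 0.09731749 0.09498315]
table z 0.0016474202795752745
[   0    0    0    0    4   31   69   89  116  153  203  238  227  252
  237  259  261  260  272  296  289  313  312  591 2822  111   13    0
    0]
rim z 0.12123398696617942
rim rect ((643.58837890625, 119.11216735839844), (172.1956787109375, 158.3196563720703), 89.37737274169922)
[[563.4976    33.879623]
 [721.8079    32.15921 ]
 [723.67914  204.34471 ]
 [565.36884  206.06512 ]]
pad z 0.09639183010239155 ((597.297119140625, 98.00482940673828), (77.80767822265625, 48.59333419799805), 89.77890014648438) 514 [0.59880178 0.10334718 0.09634684]
```

View pics/crop1.png

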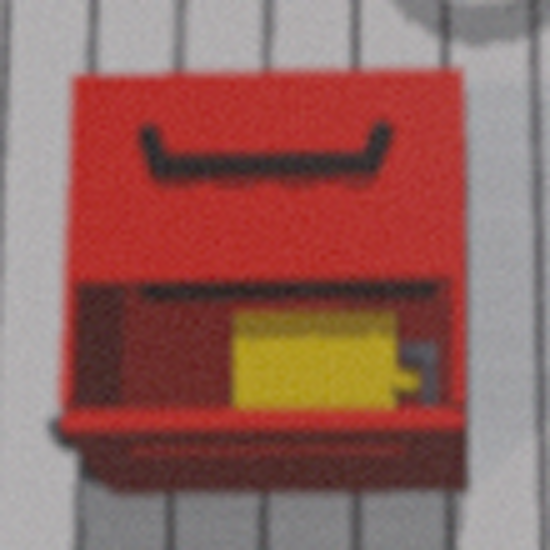

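```bash
cat >> h.py <<'E'
from scipy.spatial.transform import Rotation as Ro
def go(*targets,yaw=-.0114):
    o=robot.get_obs(); R=Ro.from_quat(o["tool_rot"])
    print("t",round(o["time"],2),"pos",np.round(o["position"],4),"F",np.round(o["ft_force"],1),"w",o["grip_width"])
    T=Ro.from_euler("z",yaw)*Ro.from_quat([0,1,0,0])
    for g in targets: print(g,"cm",np.round(R.inv().apply(np.array(g)-o["position"])*100,2),"rv",np.round((R.inv()*T).as_rotvec(),3))
E
python3 -c "
from h import *
go((.592,.098,.20),(.592,.098,.15))"
```

```text
t 0.3 pos [0.2448 0.5748 0.2222] F [-0.7  0.3  0. ] w 0.08696307111110202
(0.592, 0.098, 0.2) cm [-50.63 -30.25   2.24] rv [-0.001 -0.    -0.391]
(0.592, 0.098, 0.15) cm [-50.63 -30.25   7.24] rv [-0.001 -0.    -0.391]
```

>>> send_rows --deltas '[{"tx": -3.4, "ty": -2, "rz": -0.08}, {"tx": -6.8, "ty": -4, "rz": -0.16}, {"tx": -10.2, "ty": -6, "rz": -0.24}, {"tx": -13.6, "ty": -8, "rz": -0.32}, {"tx": -17, "ty": -10, "rz": -0.391}]' --claw 0 --squeeze 20

```text
schema error: expected keys tx, ty, tz, rx, ry, rz
```

```bash
python3 -c "
from h import *
go((.592,.098,.20),(.592,.098,.15))"
```

```text
t 0.3 pos [0.2448 0.5748 0.2222] F [-0.7  0.3  0. ] w 0.08696307111110202
(0.592, 0.098, 0.2) cm [-50.63 -30.25   2.24] rv [-0.001 -0.    -0.391]
(0.592, 0.098, 0.15) cm [-50.63 -30.25   7.24] rv [-0.001 -0.    -0.391]
```

>>> send_rows --deltas '[{"tx": -3.4, "ty": -2, "tz": 0, "rx": 0, "ry": 0, "rz": -0.08}, {"tx": -6.8, "ty": -4, "tz": 0, "rx": 0, "ry": 0, "rz": -0.16}, {"tx": -10.2, "ty": -6, "tz": 0, "rx": 0, "ry": 0, "rz": -0.24}, {"tx": -13.6, "ty": -8, "tz": 0, "rx": 0, "ry": 0, "rz": -0.32}, {"tx": -17, "ty": -10, "tz": 0, "rx": 0, "ry": 0, "rz": -0.391}]' --claw 0 --squeeze 20

```text
time: 0.72
position: [0.3628, 0.4149, 0.2226]
tool_rot: [0.004, 1.0, 0.0, 0.0]
ft_force: [0.8, 1.1, 1.0]
grip_width: 0.0612
```

```bash
python3 -c "
from h import *
go((.592,.098,.20),(.592,.098,.15))"
```

```text
t 0.72 pos [0.3628 0.4149 0.2226] F [0.8 1.1 1. ] w 0.06118877739931255
(0.592, 0.098, 0.2) cm [-23.15 -31.53   2.26] rv [0.    0.    0.004]
(0.592, 0.098, 0.15) cm [-23.15 -31.53   7.26] rv [0.    0.    0.004]
```

>>> send_rows --deltas '[{"tx": -2.3, "ty": -3.1, "tz": 0, "rx": 0, "ry": 0, "rz": 0}, {"tx": -4.6, "ty": -6.2, "tz": 0, "rx": 0, "ry": 0, "rz": 0}, {"tx": -6.9, "ty": -9.3, "tz": 0, "rx": 0, "ry": 0, "rz": 0}, {"tx": -9.2, "ty": -12.4, "tz": 0, "rx": 0, "ry": 0, "rz": 0}, {"tx": -11.5, "ty": -15.5, "tz": 0, "rx": 0, "ry": 0, "rz": 0}]'

```text
time: 1.13
position: [0.4762, 0.2583, 0.2227]
tool_rot: [0.006, 1.0, 0.0, 0.0]
ft_force: [0.8, -0.0, 0.2]
grip_width: 0.0282
```

>>> send_rows --deltas '[{"tx": -2.3, "ty": -3.1, "tz": 0.5, "rx": 0, "ry": 0, "rz": 0}, {"tx": -4.6, "ty": -6.2, "tz": 1, "rx": 0, "ry": 0, "rz": 0}, {"tx": -6.9, "ty": -9.3, "tz": 1.5, "rx": 0, "ry": 0, "rz": 0}, {"tx": -9.2, "ty": -12.4, "tz": 2, "rx": 0, "ry": 0, "rz": 0}, {"tx": -10.5, "ty": -14.4, "tz": 2, "rx": 0, "ry": 0, "rz": 0}]'

```text
time: 1.55
position: [0.5807, 0.1113, 0.2017]
tool_rot: [0.007, 1.0, -0.001, 0.0]
ft_force: [0.4, 0.2, 0.1]
grip_width: 0.0015
```

>>> send_rows --deltas '[{"tx": 0, "ty": 0, "tz": 0, "rx": 0, "ry": 0, "rz": 0}, {"tx": 0, "ty": 0, "tz": 0, "rx": 0, "ry": 0, "rz": 0}]'

```text
time: 1.72
position: [0.5791, 0.1135, 0.2022]
tool_rot: [0.007, 1.0, 0.0, -0.0]
ft_force: [-0.6, -0.9, 0.3]
grip_width: 0.0004
```

```bash
python3 -c "
from h import *
go((.592,.098,.20),(.592,.098,.15))"
```

```text
t 1.72 pos [0.5791 0.1135 0.2022] F [-0.6 -0.9  0.3] w 0.00042792644048241066
(0.592, 0.098, 0.2) cm [-1.31 -1.53  0.22] rv [ 0.    -0.    -0.003]
(0.592, 0.098, 0.15) cm [-1.31 -1.53  5.22] rv [ 0.    -0.    -0.003]
```

>>> send_rows --deltas '[{"tx": -1.3, "ty": -1.5, "tz": 2, "rx": 0, "ry": 0, "rz": 0}, {"tx": -1.3, "ty": -1.5, "tz": 5.2, "rx": 0, "ry": 0, "rz": 0}, {"tx": -1.3, "ty": -1.5, "tz": 5.2, "rx": 0, "ry": 0, "rz": 0}, {"tx": -1.3, "ty": -1.5, "tz": 5.2, "rx": 0, "ry": 0, "rz": 0}]'

```text
time: 2.05
position: [0.5888, 0.1009, 0.1492]
tool_rot: [0.005, 1.0, 0.0, -0.003]
ft_force: [0.4, 0.6, 0.2]
grip_width: 0.0004
```

```bash
python3 -c "
from h import *
go((.592,.098,.10))
ims=[]
for n in('side','top'):
    c=robot.camera(n); im=c['color'][:,:,::-1].copy(); p=w2px(c,robot.get_obs()['position'])[0]; print(p)
    x,y=int(p[0]),int(p[1]); ims.append(cv2.resize(im[max(y-70,0):y+60,x-75:x+75][:130],(450,390)))
cv2.imwrite('pics/a1.png',np.hstack(ims)[:,:800])"
```

```text
t 2.05 pos [0.5888 0.1009 0.1492] F [0.4 0.6 0.2] w 0.0003542676082217255
(0.592, 0.098, 0.1) cm [-0.35 -0.29  4.92] rv [ 0.001 -0.006  0.001]
[391.02211584 168.71483288]
[289.05056047 142.49575694]
```

View pics/a1.png

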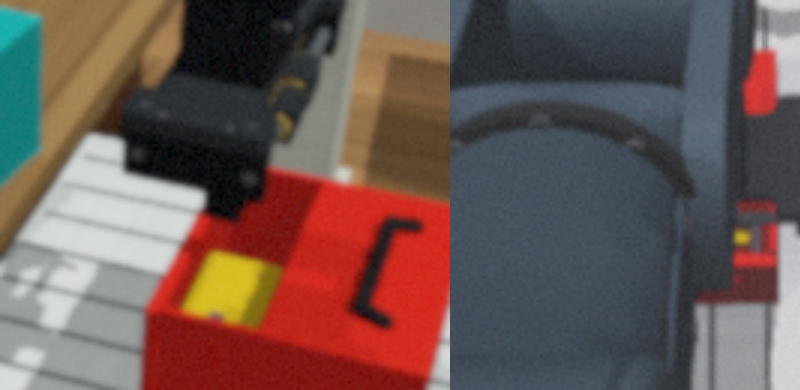

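The side view shows the closed fingertips (about 391,169 in the full picture) over the gap, above the yellow pad. Checking the settled pose.

```bash
python3 -c "
from h import *
go((.592,.098,.10),(.590,.098,.083))"
```

```text
t 2.15 pos [0.5913 0.1008 0.1517] F [-0.9 -0.1 -0.2] w 0.0004161747625569425
(0.592, 0.098, 0.1) cm [-0.07 -0.28  5.17] rv [0.    0.001 0.001]
(0.59, 0.098, 0.083) cm [ 0.13 -0.29  6.87] rv [0.    0.001 0.001]
```

>>> send_rows --deltas '[{"tx": 0, "ty": -0.2, "tz": 2, "rx": 0, "ry": 0, "rz": 0}, {"tx": 0, "ty": -0.2, "tz": 4, "rx": 0, "ry": 0, "rz": 0}, {"tx": 0, "ty": -0.2, "tz": 4.7, "rx": 0, "ry": 0, "rz": 0}, {"tx": 0, "ty": -0.2, "tz": 4.7, "rx": 0, "ry": 0, "rz": 0}, {"tx": 0, "ty": -0.2, "tz": 4.7, "rx": 0, "ry": 0, "rz": 0}]'

```text
time: 2.57
position: [0.5918, 0.0981, 0.1046]
tool_rot: [0.006, 1.0, 0.0, 0.001]
ft_force: [-0.1, 0.3, 0.1]
grip_width: 0.0006
```

>>> send_rows --deltas '[{"tx": 0, "ty": 0, "tz": 0, "rx": 0, "ry": 0, "rz": 0}, {"tx": 0, "ty": 0, "tz": 0, "rx": 0, "ry": 0, "rz": 0}]'

```text
time: 2.73
position: [0.5924, 0.0978, 0.1051]
tool_rot: [0.006, 1.0, -0.0, 0.001]
ft_force: [0.2, 0.9, -0.3]
grip_width: 0.0008
```

```bash
python3 -c "
from h import *
c=robot.camera('side')
im=c['color'][130:250,320:480,::-1]
cv2.imwrite('pics/a2.png',cv2.resize(im,None,fx=4,fy=4,interpolation=cv2.INTER_CUBIC))
go((.590,.098,.083))"
```

```text
t 2.78 pos [0.5923 0.0977 0.1049] F [ 0.6 -0.  -0. ] w 0.00017798634832395658
(0.59, 0.098, 0.083) cm [0.23 0.03 2.19] rv [-0.     0.002 -0.   ]
```

View pics/a2.png

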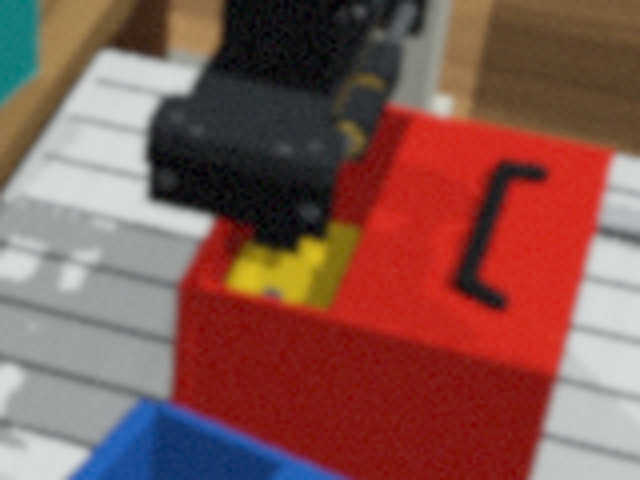

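The fingertips are in the gap just above the pad (about 393,188 full image), with no contact yet. Next I press.

>>> send_rows --deltas '[{"tx": 0, "ty": 0, "tz": 0.8, "rx": 0, "ry": 0, "rz": 0}, {"tx": 0, "ty": 0, "tz": 1.5, "rx": 0, "ry": 0, "rz": 0}, {"tx": 0, "ty": 0, "tz": 2.2, "rx": 0, "ry": 0, "rz": 0}, {"tx": 0, "ty": 0, "tz": 2.2, "rx": 0, "ry": 0, "rz": 0}, {"tx": 0, "ty": 0, "tz": 2.2, "rx": 0, "ry": 0, "rz": 0}]'

```text
time: 3.2
position: [0.5924, 0.0976, 0.0815]
tool_rot: [0.006, 1.0, 0.0, 0.001]
ft_force: [1.7, 0.1, 4.6]
grip_width: 0.0006
```

>>> send_rows --deltas '[{"tx": 0, "ty": 0, "tz": 0, "rx": 0, "ry": 0, "rz": 0}, {"tx": 0, "ty": 0, "tz": 0, "rx": 0, "ry": 0, "rz": 0}]'

```text
time: 3.37
position: [0.5924, 0.0976, 0.0821]
tool_rot: [0.006, 1.0, -0.0, 0.001]
ft_force: [2.6, 0.7, 5.3]
grip_width: 0.0007
```

>>> send_rows --deltas '[{"tx": 0.5, "ty": 0, "tz": 0, "rx": 0, "ry": 0, "rz": 0}, {"tx": 1, "ty": 0, "tz": 0, "rx": 0, "ry": 0, "rz": 0}, {"tx": 1.5, "ty": 0, "tz": 0, "rx": 0, "ry": 0, "rz": 0}, {"tx": 2, "ty": 0, "tz": 0, "rx": 0, "ry": 0, "rz": 0}, {"tx": 2.4, "ty": 0, "tz": 0, "rx": 0, "ry": 0, "rz": 0}]'

```text
time: 3.78
position: [0.567, 0.0979, 0.0818]
tool_rot: [0.006, 1.0, 0.0, 0.0]
ft_force: [3.8, 0.1, 4.5]
grip_width: 0.0004
```

```bash
python3 -c "
from h import *
c=robot.camera('side')
im=c['color'][130:250,320:480,::-1]
cv2.imwrite('pics/a3.png',cv2.resize(im,None,fx=4,fy=4,interpolation=cv2.INTER_CUBIC))
import math
g=[]
for d in(20,30,40,50,60,66):
    t=math.radians(d);s,k=math.sin(t),math.cos(t);r=.10;o=.0095*k+.015*s
    g.append((round(.573-r*s+o*k,4),round(.203-r*k-o*s,4),.082))
go(*g)"
```

```text
t 3.83 pos [0.5653 0.098  0.0815] F [-2.2  0.7  3.7] w 0.000585634789479753
(0.552, 0.1042, 0.082) cm [ 1.33  0.61 -0.05] rv [-0.    -0.003 -0.   ]
(0.5366, 0.1085, 0.082) cm [ 2.88  1.02 -0.04] rv [-0.    -0.003 -0.   ]
(0.5217, 0.1155, 0.082) cm [ 4.38  1.7  -0.04] rv [-0.    -0.003 -0.   ]
(0.5077, 0.1252, 0.082) cm [ 5.79  2.65 -0.03] rv [-0.    -0.003 -0.   ]
(0.4953, 0.1376, 0.082) cm [ 7.04  3.88 -0.03] rv [-0.    -0.003 -0.   ]
(0.4888, 0.1463, 0.082) cm [ 7.7   4.74 -0.03] rv [-0.    -0.003 -0.   ]
```

View pics/a3.png

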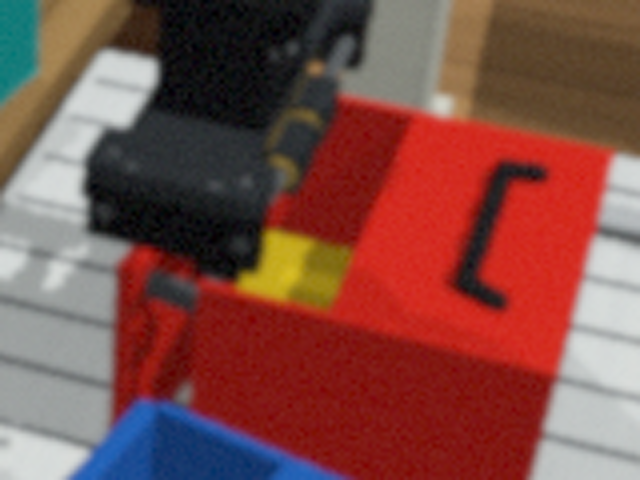

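The door is free, with its edge and hook notch at about (355,200), and the catch is still held down. I continue along the arc.

>>> send_rows --deltas '[{"tx": 0.8, "ty": 0.3, "tz": 0, "rx": 0, "ry": 0, "rz": 0}, {"tx": 1.5, "ty": 0.6, "tz": 0, "rx": 0, "ry": 0, "rz": 0}, {"tx": 2.2, "ty": 0.8, "tz": 0, "rx": 0, "ry": 0, "rz": 0}, {"tx": 2.9, "ty": 1, "tz": 0, "rx": 0, "ry": 0, "rz": 0}, {"tx": 3.7, "ty": 1.4, "tz": 0, "rx": 0, "ry": 0, "rz": 0}]'

```text
time: 4.25
position: [0.529, 0.1125, 0.081]
tool_rot: [0.006, 1.0, -0.0, -0.001]
ft_force: [0.1, -0.4, 0.4]
grip_width: 0.0004
```

>>> send_rows --deltas '[{"tx": 0.7, "ty": 0.4, "tz": 0, "rx": 0, "ry": 0, "rz": 0}, {"tx": 1.4, "ty": 0.8, "tz": 0, "rx": 0, "ry": 0, "rz": 0}, {"tx": 2, "ty": 1.3, "tz": 0, "rx": 0, "ry": 0, "rz": 0}, {"tx": 2.7, "ty": 1.9, "tz": 0, "rx": 0, "ry": 0, "rz": 0}, {"tx": 3.4, "ty": 2.6, "tz": 0, "rx": 0, "ry": 0, "rz": 0}]'

```text
time: 4.67
position: [0.4964, 0.1392, 0.0816]
tool_rot: [0.006, 1.0, -0.0, 0.0]
ft_force: [1.7, -0.1, -0.0]
grip_width: 0.001
```

>>> send_rows --deltas '[{"tx": 0.6, "ty": 0.8, "tz": 0, "rx": 0, "ry": 0, "rz": 0}, {"tx": 0.6, "ty": 0.8, "tz": 0, "rx": 0, "ry": 0, "rz": 0}, {"tx": 0.6, "ty": 0.8, "tz": 0, "rx": 0, "ry": 0, "rz": 0}]'

```text
time: 4.92
position: [0.4902, 0.1475, 0.0815]
tool_rot: [0.005, 1.0, -0.0, -0.0]
ft_force: [0.1, -0.3, -0.6]
grip_width: 0.0006
```

```bash
python3 -c "
from h import *
c=robot.camera('side')
im=c['color'][100:270,270:490,::-1]
cv2.imwrite('pics/a4.png',cv2.resize(im,None,fx=3.4,fy=3.4,interpolation=cv2.INTER_CUBIC))
go((.488,.146,.082))"
```

```text
t 4.97 pos [0.4908 0.1472 0.0815] F [-0.7  0.3  0.3] w 0.0006167518733361851
(0.488, 0.146, 0.082) cm [ 0.28 -0.12 -0.05] rv [-0.    -0.     0.001]
```

View pics/a4.png

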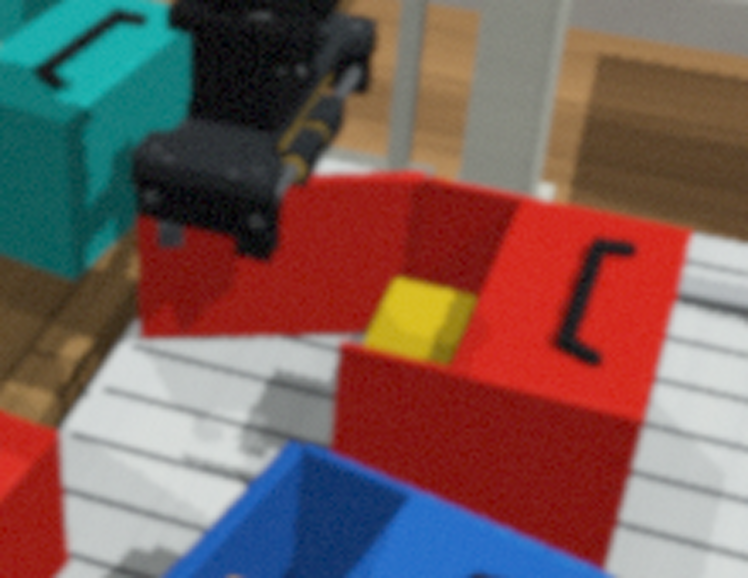

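The door stands wide open (edge at about 312,195) and the catch has come up. Backing off the door, then straight up.

>>> send_rows --deltas '[{"tx": -0.4, "ty": -0.7, "tz": 0, "rx": 0, "ry": 0, "rz": 0}, {"tx": -0.8, "ty": -1.4, "tz": 0, "rx": 0, "ry": 0, "rz": 0}, {"tx": -0.8, "ty": -1.4, "tz": -3, "rx": 0, "ry": 0, "rz": 0}, {"tx": -0.8, "ty": -1.4, "tz": -6, "rx": 0, "ry": 0, "rz": 0}, {"tx": -0.8, "ty": -1.4, "tz": -10, "rx": 0, "ry": 0, "rz": 0}]'

```text
time: 5.38
position: [0.498, 0.1312, 0.1807]
tool_rot: [0.007, 1.0, -0.0, -0.003]
ft_force: [1.5, 0.8, 0.1]
grip_width: 0.0003
```

>>> send_rows --deltas '[{"tx": 0, "ty": 3, "tz": -4, "rx": 0, "ry": 0, "rz": 0}, {"tx": 0, "ty": 7, "tz": -5, "rx": 0, "ry": 0, "rz": 0}, {"tx": 0, "ty": 11, "tz": -5, "rx": 0, "ry": 0, "rz": 0}, {"tx": 0, "ty": 15, "tz": -5, "rx": 0, "ry": 0, "rz": 0}, {"tx": 0, "ty": 19, "tz": -5, "rx": 0, "ry": 0, "rz": 0}]'

```text
time: 5.8
position: [0.5023, 0.3224, 0.2327]
tool_rot: [0.007, 1.0, 0.0, 0.001]
ft_force: [0.8, -0.7, 0.4]
grip_width: 0.0003
```

>>> send_rows --deltas '[{"tx": 1, "ty": 4, "tz": 0, "rx": 0, "ry": 0, "rz": 0}, {"tx": 2, "ty": 7, "tz": 0, "rx": 0, "ry": 0, "rz": 0}, {"tx": 2, "ty": 9, "tz": 0, "rx": 0, "ry": 0, "rz": 0}, {"tx": 2, "ty": 9, "tz": 0, "rx": 0, "ry": 0, "rz": 0}, {"tx": 2, "ty": 9, "tz": 0, "rx": 0, "ry": 0, "rz": 0}]'

```text
time: 6.22
position: [0.4826, 0.4119, 0.2311]
tool_rot: [0.005, 1.0, -0.0, 0.0]
ft_force: [0.1, -0.1, -0.6]
grip_width: 0.0006
```

```bash
python3 -c "
from h import *
o=robot.get_obs(); print(o['time'],o['position'],o['ft_force'],np.abs(o['joint_velocities']).max())
ims=[]
for n in('top','side'):
    c=robot.camera(n); ims.append(c['color'][:,:,::-1]); P=cloud(c); I=c['color']
    hsv=cv2.cvtColor(I,cv2.COLOR_RGB2HSV)
    reg=(P[...,1]>-.02)&(P[...,1]<.26)&(P[...,0]>.38)&(P[...,0]<.7)
    yel=(hsv[...,0]>20)&(hsv[...,0]<35)&(hsv[...,1]>150)&reg&(P[...,0]>.55)
    print(n,'pad z',np.median(P[yel][:,2]))
    red=((hsv[...,0]<6)|(hsv[...,0]>174))&(hsv[...,1]>150)&reg&(P[...,2]>.1)&(P[...,0]<.555)
    d=P[red][:,:2]; 
    v=cv2.fitLine(d.astype(np.float32),cv2.DIST_HUBER,0,.001,.001).ravel(); print(len(d),v,'deg',np.degrees(np.arctan2(abs(v[0]),abs(v[1]))))
cv2.imwrite('pics/f.png',cv2.resize(np.vstack(ims),(480,600)))"
```

```text
6.2167 [0.48264354 0.41187647 0.2311498 ] [ 0.10351671 -0.1047699  -0.58920311] 0.03646456164529465
top pad z 0.09471889799559655
304 [0.9148454  0.40380424 0.4840238  0.16835067] deg 66.18378
side pad z 0.09646788506768994
696 [0.9130594  0.40782663 0.4866749  0.1677443 ] deg 65.93162
```

View pics/f.png

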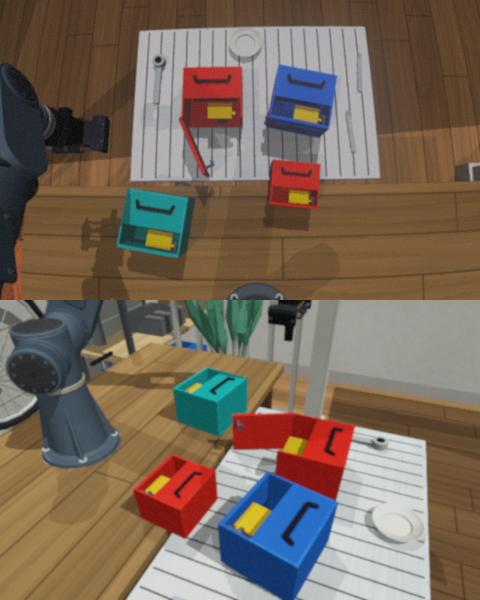

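The red door stands at 66°, the catch pad is up and level with where it started, and the blue, teal and small red cases are shut. The arm is clear.

```bash
python3 -c "
from rig import robot
print(robot.hand_in())"
```

```text
the job is handed in; nothing more can be done
None
```

The larger red case is open. I pressed its yellow catch about 13 mm (roughly 5 N), pulled the door towards the robot and backed the gripper clear, at about 6 s on the robot's clock. Then I handed the job in.

- **Door:** it stands at about 66°, measured from both cameras (66.2° from above, 65.9° from the side).
- **Catch:** it has sprung back up. Its pad sits at 0.095–0.096 m, the same height as before the press.
- **Other cases:** the blue, turquoise and small red cases look shut and undisturbed.
- **Forces:** the wrist readings at the end of each move peaked at about 6 N, and the arm ended touching nothing.
- **Errors along the way:** two calls were refused for wrong arguments, one camera lookup and one move, and neither moved anything. The network's side-view point for the turquoise case was off from its top-view point, but it played no part in the job. No other check failed or disagreed.

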